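# Hold the blue reference cell in the beam of a gem light gauge

### The arm

A 6-joint arm with a two-finger parallel gripper is mounted at the origin on a cart in front of the work surface, level with it; the furniture and walls round the work are solid. World frame = base frame: x ahead of the robot, y to its left, z up, the work surface at z = 0. Lengths are in mm, angles in rad, forces in N, time in s.
With the tool pointing down it reaches from about 375 to 925 mm from the base axis. Payload 5.7 kg.
Tool frame: the origin (TCP) lies at the very end of the fingers, on their centre line; the grasp point (between the pads) lies 19 mm behind it; z points along the fingers, y is the line along which they close (so a half turn about z gives the same grasp; the last joint's range is limited). The gripper opens to 88 mm and grips with 3 to 60 N. Pads are 20 mm wide; open, the fingers measure 115 mm over their backs; the gripper's body (75 mm by 178 mm) begins 61 mm behind the grasp point.
Start: joints at [0.987, 0.359, 1.51, -0, 1.272, -0.115], TCP at [271.077, 535.238, 222.623] pointing down, gripper open.
Joint ranges: [-2.97, 2.97], [-1.01, 2.36], [0.21, 2.38], [-0.96, 4.11], [0.2, 2.71], [-2.98, 2.98]. Speed limits (rad/s): [2.39, 2.39, 3.14, 3.14, 3.14, 3.14].

### API

Orientations are given as a unit quaternion [x, y, z, w].
In Python, from rig import ctrl, workorder, grab_frame, camera_params gives the robot as it stands (ctrl), with the cameras as plain functions and the job (workorder).
- The arm moves only by the shell command python3 shift.py 'ROWS'. ROWS is a JSON list of rows, 1 to 5 of them, each of 5 numbers: dx, dy, dz in mm, then a turn about the tool's z in rad, then the opening from 0.0 (shut) to 1.0 (fully open); each row shifts and turns the commanded pose from where the row before left it, along the tool's axes as they then stand; what a row does not reach is not made up. A row lasts 1/8 s, in which the tool goes at most 62.5 mm and 0.188 rad, less where a joint would pass 70% of its speed; a pose out of reach is approached as far as the arm can. The fingers move at their own pace and stop on an object; the grip force is fixed at half the most. Time passes only in rows, so rows that do not move let the fingers close. It prints the time, the measured TCP pose, the force, the opening and the grip force at its end.
- ctrl.state(): the state, without advancing time (a new reading comes with each control period).
- grab_frame(name): name is "scene" or "side" or "wrist"; returns (picture, depth): 420x560x3 uint8, red, green, blue; 420x560 float32, mm along the optical axis (not along the pixel's ray), 0 where there is no reading.
- camera_params(name): a dict with "fx", "fy", "cx", "cy" (pixels), "D" ([k1, k2, p1, p2, k3] as OpenCV has them; the pictures are not rectified), "world_from_camera" (4x4, takes a point from camera to world coordinates). Camera axes: x right, y down, z forward; pixel columns grow to the right and rows downward; lengths in mm; the calibration is good to about 2 mm. A picture is of the moment at which its call begins: read the wrist's pose just before it. camera_params takes no time and is no camera call; for the wrist camera it gives the pose at the moment of the call.
- workorder.close_job(): hands the job in; it is judged then, once.
The state is a dict: "clock": time; "joint_positions": joint angles; "qd": joint speeds; "joint_torque": joint torques, N m; "eef_pos": TCP position; "orientation": TCP orientation; "contact_force": force on the tool from outside, world axes, zero at the start; "torque": the same for the moment, N m; "gripper_width": opening from 0.0 (shut) to 1.0 (fully open); "gripper_force": force on a finger pad.
Only numpy, scipy, OpenCV 4.12 (cv2) and the standard library are available. Lean on these libraries where they do the work, as an engineer would, in place of code of your own. Each camera call takes 0.05 s, during which the arm holds its last target. There are 200 camera calls.

### The job

Push the orange tab of the light gauge's shutter slide along its rail until the slide clicks into its catch and stays open by itself. Then lift the glass cell with the blue stone and lid out of the stand, gripping it by its two white frosted faces only and never touching the clear windows, and finish while still holding it in mid-air, upright and still, in the light path midway between lamp and receiver, so that the light goes squarely through the middle of both clear windows; do not tip the cell over or knock it against the gauge, and leave the red cell, the tin and the loupe where they are.

Things in the scene. Friction and masses are not known exactly. Their poses are not given: they have to be found in the camera images.
- light_gauge: fixed light gauge: blue-grey plate 140 mm (own x) by 230 mm (own y -95 to +135), 12 mm thick; origin on the bench under the measuring place, which a white cross marks. Light runs level along own y, 75 mm up, from the dark finned lamp (y +70 to +134, 53 mm diameter) to the receiver (y -92 to -56, 45 mm diameter); tops at 102 mm. A brass plunger block is at x 12 to 28, y 22 to 44, 34 mm high
- beam_mid (a point): the measuring place: point on the axis of the light straight above the gauge's origin, 75 mm above the bench; axes as the gauge's. Free gap here: gauge y from -56 to +36 mm
- shutter (a joint): shutter slide, m: 0 closed, moves along the gauge's own +x. A light spring (1.5 to 2.5 N) returns it to 0 unless caught; from about 0.018 it meets a spring plunger (about 8 to 9 N in all to push past), which snaps in behind it and holds it open at about 0.030; end stop at 0.033
- shutter_push (a point): middle of the face to push on the slide's orange tab (it faces the gauge's -x), 68 mm above the bench; moves with the slide. The tab is an upright plate 28 mm wide (gauge y 36 to 64 mm), 6 mm thick, top 80 mm above the bench, nothing before it. 14 mm behind it the slide carries the black shutter blade (top 105 mm above the bench)
- cell_stand: dark wooden stand fixed to the bench, 56 mm (own x) by 110 mm (own y), 16 mm high; two pockets 6 mm deep, 33 x 27 mm, at own y = +30 and -30 mm, pocket floor 10 mm above the bench; origin on the bench under its centre
- blue_cell: sealed glass cell with a blue stone inside and a blue lid, 60 mm tall, about 0.1 kg; origin at the centre of its underside, z up. White frosted faces: own +x and -x (30 mm apart, 22 mm wide, full height); clear windows: own +y and -y (24 mm apart); it stands upright in either pocket of the stand, top 70 mm above the bench
- blue_cell_mid (a point): centre of the blue cell, 30 mm above its underside; axes as the cell's
- blue_cell_clear: the two clear windows of the blue cell, not to be touched; they are fixed in the cell and have its origin and axes, and stand 1 mm proud of the edges of the frosted plates
- red_cell: sealed glass cell with a red stone inside and a red lid, 60 mm tall, about 0.1 kg; origin at the centre of its underside, z up. White frosted faces: own +x and -x (30 mm apart, 22 mm wide, full height); clear windows: own +y and -y (24 mm apart); stands in the stand's other pocket and stays there
- bead_tin: white round tin, 56 mm diameter, 44 mm tall, stands loose on the bench; leave alone. Origin at the centre of its underside
- loupe: folding loupe with a black lens ring and white cover plates, 27 x 54 x 14 mm, lies loose on the bench; leave alone. Origin at the centre of its underside

How it is judged (in metres and radians):
On the way, in this order (a step that is already met when the one before it is completed fails the run):
1. the shutter slide is pushed past its catch and stays open with the fingers off it (value of joint shutter above 0.027 m and contact force between the fingers and light_gauge below 0.2 N), for 0.3 s.
2. the blue cell is lifted clear of the stand in the fingers (height (world z) of blue_cell above 0.03 m and contact force between the fingers and blue_cell above 1 N), for 0.2 s.
At the end, for the whole second after the job is handed in: Shutter caught open (over 0.027), fingers off the gauge; blue cell held (over 1 N), not by its windows, still, off the gauge, upright and square to the light within 0.15 rad, its centre within 8 mm sideways, 10 mm in height, 20 mm along the light of the measuring place (all of step 1 and x of blue_cell_mid in the frame of beam_mid between -0.008 and 0.008 m and y of blue_cell_mid in the frame of beam_mid between -0.02 and 0.02 m and z of blue_cell_mid in the frame of beam_mid between -0.01 and 0.01 m and angle between the y axis of blue_cell and the y axis of light_gauge, either way round below 0.15 rad and angle between blue_cell's own z axis and vertical below 0.15 rad and contact force between the fingers and blue_cell above 1 N and contact force between the fingers and blue_cell_clear below 0.3 N and contact force between blue_cell and light_gauge below 0.1 N and linear speed of blue_cell below 0.03 m/s); the arm keeps its last pose, push and grip.
It fails at once if the fingers touch a clear window of the blue cell (contact force between the fingers and blue_cell_clear above 0.5 N).
It fails at once if the blue cell is tipped over (more than 0.6 rad) (angle between blue_cell's own z axis and vertical above 0.6 rad).
It fails at once if the blue cell is knocked against the gauge (more than 3 N) (contact force between blue_cell and light_gauge above 3 N).
It fails at once if the red cell is moved more than 15 mm or tipped (distance of red_cell from where it was at the start of the episode above 0.015 m or angle between red_cell's own z axis and vertical above 0.3 rad).
It fails at once if the tin or the loupe is moved more than 20 mm (distance of any of bead_tin, loupe from where it was at the start of the episode above 0.02 m).
It also fails if it takes over 58 s, if anything falls off the work surface, if the arm or the gripper's body presses on something with over 40 N, if the wrist force passes 120 N, or if a joint passes its speed limit or range.

## Working session

There is one attempt and no reset: what is moved stays moved. The work goes in short steps, Python scripts to look and compute and a shell command to move; the robot and the scene stay as the last step left them, time stands still between calls to the robot, and variables do not carry over. Pictures are saved under pics/ and viewed, at most 10 in all, crops included, and the job is handed in when it is done.

```bash
ls; mkdir -p pics; python3 - <<'E'
from rig import ctrl, workorder, grab_frame, camera_params
import cv2, numpy as np
s=ctrl.state(); print(s["clock"],s["eef_pos"],s["orientation"],s["gripper_width"])
for n in ["scene","side"]:
    p,d=grab_frame(n); cv2.imwrite(f"pics/{n}0.png",p[:,:,::-1]); np.savez(f"{n}0.npz",p=p,d=d,**{k:np.array(v) for k,v in camera_params(n).items()})
    c=camera_params(n); print(n,c["fx"],c["D"],np.round(c["world_from_camera"],3).tolist())
E
```

```text
pics
rig.py
shift.py
0.0 [270.71305336 534.70968616 221.81474371] [ 2.32263406e-01  9.72652518e-01 -8.26016787e-04 -3.26552645e-04] 1.0001012225277963
scene 536.3528973765738 [0.03295156 0.         0.         0.         0.        ] [[0.673, -0.387, 0.63, -149.033], [-0.739, -0.327, 0.589, -568.357], [-0.022, -0.862, -0.507, 655.648], [0.0, 0.0, 0.0, 1.0]]
side 456.1880574328782 [-0.07310243  0.          0.          0.          0.        ] [[-0.999, 0.027, -0.026, 625.021], [0.037, 0.584, -0.811, 986.339], [-0.007, -0.811, -0.584, 718.14], [0.0, 0.0, 0.0, 1.0]]
```

View pics/scene0.png

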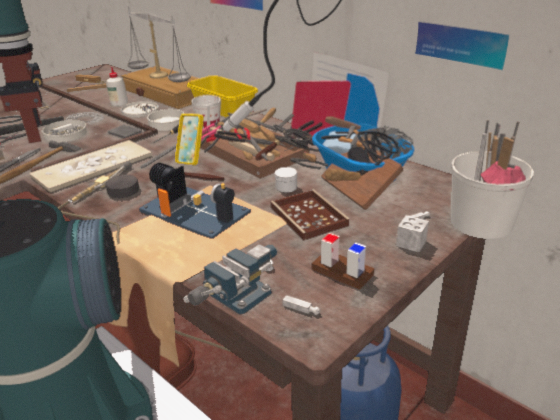

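View pics/side0.png

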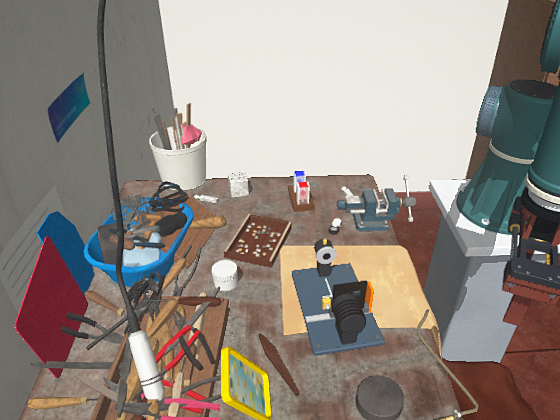

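Scene view: gauge plate around (195,205), with the orange tab at (165,202); the stand is at (343,265), with the blue lid at (356,247) and red lid at (330,240). Side view: gauge at (335,305), orange tab at (370,295), blue lid at (299,175), tin at (225,275).

```bash
cat > h.py <<'E'
import cv2, numpy as np
def load(f):
    z=np.load(f); K=np.array([[z["fx"],0,z["cx"]],[0,z["fy"],z["cy"]],[0,0,1.]]); return z["p"],z["d"],K,z["D"],z["world_from_camera"]
def grab(ctrl,n,f):
    c=camera_params(n); p,d=grab_frame(n); cv2.imwrite(f"pics/{f}.png",p[:,:,::-1])
    np.savez(f+".npz",p=p,d=d,**{k:np.array(v) for k,v in c.items()})
def norm(uv,K,D): return cv2.undistortPoints(np.asarray(uv,float).reshape(-1,1,2),K,D).reshape(-1,2)
def plane(uv,h,K,D,T):
    n=norm(uv,K,D); r=np.c_[n,np.ones(len(n))]@T[:3,:3].T; o=T[:3,3]; return o+r*((h-o[2])/r[:,2])[:,None]
def cloud(mask,d,K,D,T):
    v,u=np.nonzero(mask&(d>0)); n=norm(np.c_[u,v],K,D); return (np.c_[n,np.ones(len(n))]*d[v,u][:,None])@T[:3,:3].T+T[:3,3]
def hsv(p,lo,hi): return cv2.inRange(cv2.cvtColor(p,cv2.COLOR_RGB2HSV),np.array(lo),np.array(hi))>0
def proj(X,K,D,T):
    M=np.linalg.inv(T); return cv2.projectPoints(np.asarray(X,float).reshape(-1,1,3),cv2.Rodrigues(M[:3,:3])[0],M[:3,3],K,D)[0].reshape(-1,2)
E
python3 - <<'E'
from h import *
def box(p,u0,u1,v0,v1):
    m=np.zeros(p.shape[:2],bool); m[v0:v1,u0:u1]=1; return m
for f,cfg in {"scene0.npz":[("blue",(105,120,80),(130,255,255),(340,372,238,255)),("red",(0,150,80),(8,255,255),(318,345,230,250)),("orange",(8,180,120),(20,255,255),(150,180,180,220)),("plate",(95,60,40),(115,255,140),(135,255,180,240))],
 "side0.npz":[("blue",(105,120,80),(130,255,255),(285,315,165,185)),("red",(0,150,80),(8,255,255),(290,315,175,195)),("orange",(8,180,120),(20,255,255),(355,380,270,320)),("plate",(95,60,40),(115,255,140),(285,390,260,360))]}.items():
    p,d,K,D,T=load(f)
    for nme,lo,hi,b in cfg:
        m=hsv(p,lo,hi)&box(p,*b); X=cloud(m,d,K,D,T)
        print(f,nme,m.sum(),np.median(X,0).round(1),np.percentile(X,3,0).round(),np.percentile(X,97,0).round())
        if nme=="plate":
            Y=X[abs(X[:,2]-12)<5]; r=cv2.minAreaRect(Y[:,:2].astype(np.float32)); print(r,cv2.boxPoints(r).round())
E
```

```text
scene0.npz blue 78 [ 547.  -101.1   68.2] [ 537. -111.   66.] [556. -90.  70.]
scene0.npz red 7 [549.5 -45.1  68.2] [534. -53.  68.] [552. -33.  70.]
scene0.npz orange 223 [432.7 348.1  51.1] [429. 337.  19.] [439. 362.  77.]
scene0.npz plate 345 [495.3 301.5   9.5] [428. 221.   7.] [568. 422.  12.]
((496.70703125, 324.88116455078125), (137.09341430664062, 219.7979736328125), 8.126014709472656) [[413. 424.]
 [444. 206.]
 [580. 226.]
 [549. 443.]]
side0.npz blue 45 [545.7 -96.7  69.4] [ 535. -110.   54.] [556. -84.  72.]
side0.npz red 14 [541.5 -40.1  70.1] [530. -48.  68.] [548. -31.  71.]
side0.npz orange 156 [436.9 361.4  58.1] [432. 345.  27.] [440. 369.  82.]
side0.npz plate 3184 [525.1 356.4  12. ] [429. 230.   8.] [572. 449.  15.]
((500.7188415527344, 334.134521484375), (138.53208923339844, 232.5457305908203), 7.819888591766357) [[416. 440.]
 [448. 210.]
 [585. 228.]
 [554. 459.]]
```

```bash
cat >> h.py <<'E'
def go(ctrl,xyz,yaw):  # yaw: world angle of tool y (mod pi); prints turn, then shift in turned tool axes
    from scipy.spatial.transform import Rotation as R
    s=ctrl.state(); M=R.from_quat(s["orientation"]).as_matrix(); cur=np.arctan2(M[1,1],M[0,1])
    t=(cur-yaw+np.pi/2)%np.pi-np.pi/2; M2=M@R.from_euler("z",t).as_matrix()
    print("tcp",np.round(s["eef_pos"],1),"yaw",round(cur,4),"clock",s["clock"],"turn",round(t,4),"shift",np.round(M2.T@(np.array(xyz)-s["eef_pos"]),1),"tilt",np.round(M[:2,2],4))
E
python3 shift.py '[[0,0,0,-0.152,0],[0,0,0,-0.152,0],[0,0,0,-0.152,0],[0,0,0,-0.15,0],[0,0,0,0,0]]'
python3 - <<'E'
from rig import ctrl, workorder, grab_frame, camera_params
from h import *
g=np.array([503.4,314.4]); a=.137; G=np.array([[np.cos(a),-np.sin(a)],[np.sin(a),np.cos(a)]])
for q in [(-100,30)]: 
    t=g+G@q; go(ctrl,[*t,222],a+np.pi/2)
T=camera_params("wrist")["world_from_camera"]; print(np.round(T,3).tolist(), camera_params("wrist")["fx"])
E
```

```text
clock: 0.72
eef_pos: [270.9, 535.0, 222.2]
orientation: [-0.068, 0.998, -0.0, -0.0]
contact_force: [0.5, -0.5, -0.3]
gripper_width: 0.473
gripper_force: 0.0
tcp [270.9 535.  222.2] yaw 1.7066 clock 0.725 turn -0.0011 shift [-100.2 -220.2    0.3] tilt [-0.0006 -0.0008]
[[-0.136, 0.946, 0.295, 188.851], [0.991, 0.13, 0.04, 523.497], [-0.001, 0.297, -0.955, 382.765], [0.0, 0.0, 0.0, 1.0]] 313.5524791386091
```

```bash
python3 shift.py '[[-20,-44,0,0,0],[-20,-44,0,0,0],[-20,-44,0,0,0],[-20,-44,0,0,0],[-20,-44,0,0,0]]'
python3 shift.py '[[0,0,0,0,0],[0,0,0,0,0]]'
python3 - <<'E'
from rig import ctrl, workorder, grab_frame, camera_params
from h import *
grab(ctrl,"wrist","w1")
E
```

```text
clock: 1.35
eef_pos: [400.8, 329.6, 222.6]
orientation: [-0.067, 0.998, -0.0, 0.0]
contact_force: [0.5, 0.2, 0.3]
gripper_width: 0.008
gripper_force: 0.0
clock: 1.6
eef_pos: [400.0, 331.2, 222.6]
orientation: [-0.067, 0.998, 0.0, -0.0]
contact_force: [-0.4, -0.7, 0.3]
gripper_width: 0.004
gripper_force: 0.0
```

View pics/w1.png

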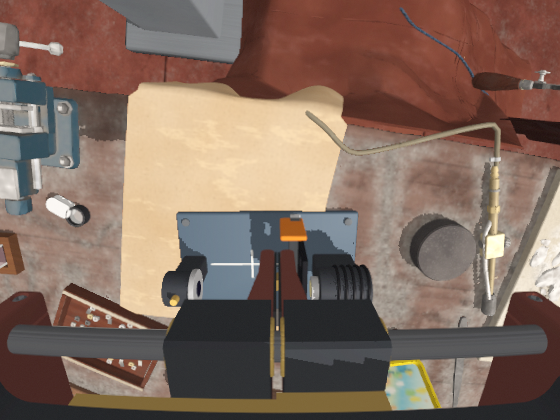

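Wrist view: white cross at about (252,263), orange tab at (292,229), the plate's near edge from (178,212) to (357,212), and the loupe at (67,208).

```bash
python3 - <<'E'
from h import *
p,d,K,D,T=load("w1.npz")
hs=cv2.cvtColor(p,cv2.COLOR_RGB2HSV)
# cross
m=(hs[...,1]<40)&(hs[...,2]>170); r=np.zeros_like(m); r[245:285,208:262]=1; m&=r
v,u=np.nonzero(m); P=plane(np.c_[u,v],12.3,K,D,T)[:,:2]; print(m.sum())
rows=np.bincount(v,minlength=420); cols=np.bincount(u,minlength=560)
print({i:int(c) for i,c in enumerate(rows) if c},{i:int(c) for i,c in enumerate(cols) if c})
# plate edge: blue-grey, first row per column
pl=hsv(p,(95,60,30),(118,255,160))
e=[(c,np.nonzero(pl[195:250,c])[0][0]+195-.5) for c in list(range(184,235))+list(range(310,352)) if pl[195:250,c].any()]
E=plane(e,12,K,D,T)[:,:2]; L=cv2.fitLine(E.astype(np.float32),cv2.DIST_HUBER,0,.01,.01).ravel(); print("edge yaw",np.arctan2(L[1],L[0])%np.pi-np.pi/2,L)
# left/right ends of the plate
for rng in (range(216,255),):
    l=[(np.nonzero(pl[r,150:250])[0][0]+149.5,r) for r in rng]; rr=[(np.nonzero(pl[r,300:370])[0][-1]+300.5,r) for r in range(216,255)]
    print("L",plane(l,12,K,D,T)[::8,:2].round(1).tolist(),"R",plane(rr,12,K,D,T)[::8,:2].round(1).tolist())
o=hsv(p,(5,150,80),(22,255,255)); r=np.zeros_like(o); r[205:250,270:315]=1; o&=r
X=cloud(o,d,K,D,T); print("tab",o.sum(),np.percentile(X[:,2],[2,10,50,90,98]).round(1))
tp=X[X[:,2]>76]; print(len(tp),cv2.boxPoints(cv2.minAreaRect(tp[:,:2].astype(np.float32))).round(1).tolist(),np.median(tp,0))
v,u=np.nonzero(o); print(u.min(),u.max(),v.min(),v.max())
E
```

```text
190
{250: 1, 251: 2, 252: 1, 253: 1, 255: 1, 256: 2, 257: 2, 258: 3, 259: 3, 260: 3, 261: 3, 262: 3, 263: 49, 264: 49, 265: 31, 266: 3, 267: 3, 268: 3, 269: 3, 270: 3, 271: 3, 272: 3, 273: 3, 274: 3, 275: 3, 276: 3, 277: 3} {211: 2, 212: 2, 213: 2, 214: 2, 215: 2, 216: 2, 217: 2, 218: 2, 219: 2, 220: 2, 221: 2, 222: 3, 223: 3, 224: 3, 225: 3, 226: 3, 227: 3, 228: 3, 229: 3, 230: 3, 231: 3, 232: 3, 233: 3, 234: 3, 235: 3, 236: 3, 237: 3, 238: 3, 239: 3, 240: 3, 241: 3, 242: 3, 243: 2, 244: 2, 245: 2, 246: 2, 247: 2, 248: 3, 249: 3, 250: 4, 251: 26, 252: 23, 253: 20, 254: 3, 255: 3, 256: 3, 257: 3, 258: 2, 259: 2}
edge yaw 0.1368041 [ 1.3637774e-01 -9.9065691e-01  4.2962564e+02  3.2373499e+02]Traceback (most recent call last):
  File "<stdin>", line 15, in <module>
IndexError: index -1 is out of bounds for axis 0 with size 0
```

```bash
python3 - <<'E'
from h import *
from rig import ctrl, workorder, grab_frame, camera_params
p,d,K,D,T=load("w1.npz"); a=.1368; G=np.array([[np.cos(a),-np.sin(a)],[np.sin(a),np.cos(a)]])
c=plane([(252,263.8)],12.2,K,D,T)[0,:2]; print("cross",c)
nrm=G[:,0]; print("edge->origin x dist (expect 70):",(c-[429.6,323.7])@nrm)
o=hsv(p,(5,150,80),(22,255,255)); r=np.zeros_like(o); r[205:250,270:315]=1; o&=r
X=cloud(o,d,K,D,T); q=(X[:,:2]-c)@G; z=X[:,2]
print("tab z",np.percentile(z,[2,50,98]).round(1)); t=z>75
print("top gauge-frame x,y pct",np.percentile(q[t],[2,50,98],axis=0).round(1).tolist(),"rest",np.percentile(q[~t],[2,50,98],axis=0).round(1).tolist())
fx=-64
go(ctrl,[*(c+G@np.array([-95,50])),222],a+np.pi/2)
E
```

```text
cross [503.18432956 312.24062757]
edge->origin x dist (expect 70): 71.33410809219006
tab z [11.5 59.5 79.1]
top gauge-frame x,y pct [[-65.6, 35.8], [-63.4, 49.4], [-60.5, 62.3]] rest [[-65.8, 36.1], [-65.2, 48.3], [-33.0, 62.3]]
tcp [399.8 331.6 222.6] yaw 1.7068 clock 1.65 turn -0.0008 shift [-4.8 16.7  0.6] tilt [-0.0005  0.0003]
```

```bash
python3 shift.py '[[-5,17,30,0,0],[0,0,45,0,0],[0,0,45,0,0],[0,0,41,0,0],[0,0,0,0,0]]'
python3 shift.py '[[-5,0,0,0,0],[-5,0,0,0,0],[-4,0,0,0,0],[-2,0,0,0,0],[0,0,0,0,0]]'
python3 shift.py '[[-4,0,0,0,0],[-4,0,0,0,0],[-2,0,0,0,0],[0,0,0,0,0]]'
python3 - <<'E'
from rig import ctrl, workorder, grab_frame, camera_params
from h import *
c=np.array([503.2,312.2]);a=.1368; G=np.array([[np.cos(a),-np.sin(a)],[np.sin(a),np.cos(a)]])
print((ctrl.state()["eef_pos"][:2]-c)@G)
E
```

```text
clock: 2.28
eef_pos: [399.8, 348.1, 59.1]
orientation: [-0.069, 0.998, -0.002, -0.003]
contact_force: [-0.0, -0.1, 0.6]
gripper_width: 0.005
gripper_force: 0.0
clock: 2.9
eef_pos: [419.0, 350.7, 62.0]
orientation: [-0.068, 0.998, 0.0, 0.0]
contact_force: [-0.5, 0.0, -0.5]
gripper_width: 0.006
gripper_force: 0.0
clock: 3.4
eef_pos: [428.6, 351.9, 61.5]
orientation: [-0.069, 0.998, -0.0, -0.0]
contact_force: [-1.0, -0.5, 0.4]
gripper_width: 0.007
gripper_force: 0.7
[-68.44309595  49.52459952]
```

```bash
python3 shift.py '[[-4,0,0,0,0],[-4,0,0,0,0],[-3,0,0,0,0],[0,0,0,0,0]]'
python3 shift.py '[[-3,0,0,0,0],[-3,0,0,0,0],[-2,0,0,0,0],[0,0,0,0,0]]'
python3 shift.py '[[-2,0,0,0,0],[-2,0,0,0,0],[0,0,0,0,0]]'
```

```text
clock: 3.9
eef_pos: [439.6, 353.5, 61.5]
orientation: [-0.068, 0.998, -0.0, -0.0]
contact_force: [-2.1, -1.1, -0.4]
gripper_width: 0.007
gripper_force: 1.0
clock: 4.4
eef_pos: [441.6, 353.7, 61.4]
orientation: [-0.068, 0.998, -0.001, -0.005]
contact_force: [-17.8, 0.8, 13.3]
gripper_width: 0.004
gripper_force: 8.4
clock: 4.78
eef_pos: [451.4, 355.2, 61.6]
orientation: [-0.069, 0.998, -0.0, 0.0]
contact_force: [-3.1, -1.6, -0.8]
gripper_width: 0.003
gripper_force: 1.3
```

```bash
python3 shift.py '[[-1.5,0,0,0,0],[0,0,0,0,0],[0,0,0,0,0]]'
python3 shift.py '[[5,0,0,0,0],[10,0,0,0,0],[20,0,0,0,0],[0,0,0,0,0]]'
python3 - <<'E'
from rig import ctrl, workorder, grab_frame, camera_params
from h import *
grab(ctrl,"wrist","w2")
p,d,K,D,T=load("w2.npz"); c=np.array([503.2,312.2]);a=.1368; G=np.array([[np.cos(a),-np.sin(a)],[np.sin(a),np.cos(a)]])
grab(ctrl,"side","s2")
for f in ("w2.npz","s2.npz","side0.npz"):
    p,d,K,D,T=load(f); X=cloud(hsv(p,(5,150,80),(22,255,255)),d,K,D,T); q=(X[:,:2]-c)@G; t=(abs(q[:,0]+50)<45)&(abs(q[:,1]-50)<25)&(X[:,2]>30)
    print(f,t.sum(),np.percentile(np.c_[q,X[:,2]][t],[3,50,97],axis=0).round(1).tolist() if t.sum() else "")
E
```

```text
clock: 5.15
eef_pos: [453.2, 355.4, 61.6]
orientation: [-0.068, 0.998, -0.0, 0.0]
contact_force: [-1.9, -0.8, -1.3]
gripper_width: 0.007
gripper_force: 1.0
clock: 5.65
eef_pos: [416.7, 350.3, 61.7]
orientation: [-0.069, 0.998, -0.0, -0.0]
contact_force: [0.7, -0.4, 0.2]
gripper_width: 0.004
gripper_force: 0.0
w2.npz 23 [[-79.7, 49.3, 53.6], [-75.0, 49.3, 99.0], [-35.2, 49.4, 100.5]]
s2.npz 78 [[-89.7, 40.6, 59.1], [-29.9, 56.8, 76.5], [-28.1, 69.8, 170.8]]
side0.npz 158 [[-63.6, 40.2, 33.8], [-59.1, 56.8, 60.6], [-57.7, 65.3, 81.6]]
```

```bash
python3 shift.py '[[0,0,-40,0,0],[0,0,-40,0.17,0],[0,0,-40,0.17,0],[0,0,-40,0.17,0],[0,0,-20,0.17,0]]'
python3 shift.py '[[0,0,0,0.17,1],[0,0,0,0.17,1],[0,0,0,0.17,1],[0,0,0,0.17,1],[0,0,0,0.17,1]]'
python3 shift.py '[[0,0,0,0.17,1],[0,0,0,0,1]]'
python3 - <<'E'
from rig import ctrl, workorder, grab_frame, camera_params
from h import *
go(ctrl,[545,-150,240],0.0)
E
```

```text
clock: 6.38
eef_pos: [420.2, 351.6, 244.6]
orientation: [0.271, 0.963, 0.002, 0.002]
contact_force: [-0.0, -0.7, -0.4]
gripper_width: 0.007
gripper_force: 0.0
clock: 7.0
eef_pos: [419.3, 350.9, 242.0]
orientation: [0.644, 0.765, 0.001, 0.0]
contact_force: [0.2, 0.3, 0.7]
gripper_width: 0.533
gripper_force: 0.0
clock: 7.25
eef_pos: [419.1, 350.9, 241.9]
orientation: [0.704, 0.71, 0.001, 0.0]
contact_force: [-0.4, 0.2, 0.2]
gripper_width: 0.765
gripper_force: 0.0
tcp [419.1 350.9 241.9] yaw 0.0093 clock 7.25 turn 0.0093 shift [-500.9  125.9    1.8] tilt [0.001  0.0005]
```

```bash
python3 shift.py '[[-50,12.6,0,0,1],[-50,12.6,0,0,1],[-50,12.6,0,0,1],[-50,12.6,0,0,1],[-50,12.6,0,0,1]]'
python3 shift.py '[[-50,12.6,0,0,1],[-50,12.6,0,0,1],[-50,12.6,0,0,1],[-50,12.6,0,0,1],[-50,12.6,0,0.009,1]]'
python3 shift.py '[[0,0,0,0,1],[0,0,0,0,1],[0,0,0,0,1]]'
python3 - <<'E'
from rig import ctrl, workorder, grab_frame, camera_params
from h import *
go(ctrl,[545,-150,240],0.0)
grab(ctrl,"wrist","w3")
E
```

```text
clock: 7.88
eef_pos: [484.1, 99.4, 242.0]
orientation: [0.703, 0.711, 0.0, 0.0]
contact_force: [0.8, -0.9, -0.4]
gripper_width: 1.002
gripper_force: 0.0
clock: 8.5
eef_pos: [548.9, -150.4, 241.9]
orientation: [0.706, 0.708, 0.0, 0.0]
contact_force: [0.3, 0.2, -0.3]
gripper_width: 1.001
gripper_force: 0.0
clock: 8.88
eef_pos: [547.9, -147.0, 241.7]
orientation: [0.707, 0.708, 0.0, -0.0]
contact_force: [0.4, -0.8, -0.5]
gripper_width: 1.0
gripper_force: 0.0
tcp [ 547.9 -147.   241.7] yaw 0.0013 clock 8.875 turn 0.0013 shift [-3.  -2.9  1.7] tilt [-0.0004  0.0004]
```

View pics/w3.png

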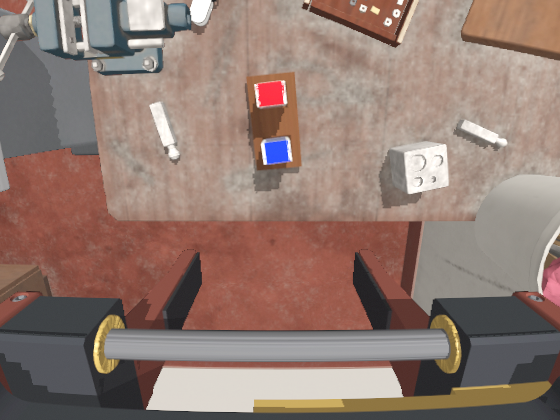

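Wrist view: blue lid at (276,151), red lid at (270,94), stand from (248,75) to (300,168). I'll enlarge the cells to see their yaw.

```bash
python3 - <<'E'
from h import *
p,d,K,D,T=load("w3.npz")
cv2.imwrite("pics/w3c.png",cv2.resize(p[65:180,230:320,::-1],None,fx=5,fy=5,interpolation=cv2.INTER_NEAREST))
for n,lo,hi in (("blue",(110,150,60),(130,255,255)),("red",(0,180,100),(6,255,255))):
    m=hsv(p,lo,hi); r=np.zeros_like(m); r[75:170,245:305]=1; m&=r
    if n=="red": m[112:]=0
    cs=max(cv2.findContours(m.astype(np.uint8),0,cv2.CHAIN_APPROX_NONE)[0],key=cv2.contourArea)[:,0]
    X=plane(cs,70,K,D,T)[:,:2].astype(np.float32); rc=cv2.minAreaRect(X); print(n,cv2.boundingRect(cs),rc); 
    print("depth z",np.percentile(cloud(m,d,K,D,T)[:,2],[5,50,95]).round(1))
    w=m|((cv2.cvtColor(p,cv2.COLOR_RGB2HSV)[...,1]<70)&(p.min(2)>130)&r); X=cloud(w,d,K,D,T); X=X[X[:,2]>66]
    if n=="blue": X=X[X[:,1]<-70]
    else: X=X[X[:,1]>-70]
    print(" top incl white",cv2.minAreaRect(X[:,:2].astype(np.float32)),X[:,:2].min(0),X[:,:2].max(0))
E
```

```text
blue (265, 141, 24, 23) ((546.4002075195312, -99.51483917236328), (22.246248245239258, 21.48882484436035), 7.763235569000244)
depth z [67.3 68.5 69.8]
 top incl white ((545.9109497070312, -99.57643127441406), (29.91786003112793, 22.41649627685547), 7.568538665771484) [ 530.39597308 -111.75209177] [562.03037423 -87.59622118]Traceback (most recent call last):
  File "<stdin>", line 7, in <module>
ValueError: max() iterable argument is empty
```

View pics/w3c.png

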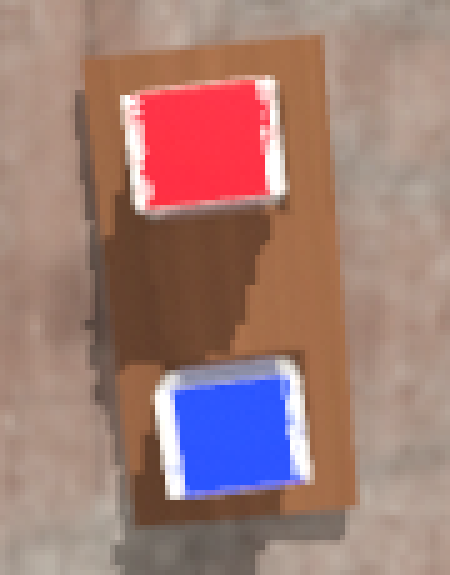

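The white frosted plates are on the left and right (±x); the blue lid centre is at about (546,-99.6), yaw about 0.13. One closer look after aligning.

```bash
python3 shift.py '[[10,0,40,-0.13,1],[0,-2,48,0,1],[0,0,0,0,1],[0,0,0,0,1]]'
python3 - <<'E'
from rig import ctrl, workorder, grab_frame, camera_params
from h import *
grab(ctrl,"wrist","w4"); p,d,K,D,T=load("w4.npz")
m=hsv(p,(110,150,60),(130,255,255)); m[220:]=0
cs=max(cv2.findContours(m.astype(np.uint8),0,cv2.CHAIN_APPROX_NONE)[0],key=cv2.contourArea)[:,0]
for h in (70,): print(cv2.boundingRect(cs),cv2.minAreaRect(plane(cs,h,K,D,T)[:,:2].astype(np.float32)))
x,y,w,h=cv2.boundingRect(cs); b=np.zeros_like(m); b[y-15:y+h+15,x-15:x+w+15]=1
W=(m|((cv2.cvtColor(p,cv2.COLOR_RGB2HSV)[...,1]<70)&(p.min(2)>130)))&b; X=cloud(W,d,K,D,T); X=X[X[:,2]>66.5]
r=cv2.minAreaRect(X[:,:2].astype(np.float32)); print("top",r,np.median(X[:,2]))
v,u=np.nonzero(m[y+3:y+h-2]); e=[]
for side in (0,-1): # left/right lid edges
    E=plane([(np.nonzero(m[rr])[0][side],rr) for rr in range(y+6,y+h-6)],70,K,D,T)[:,:2]; L=cv2.fitLine(E.astype(np.float32),cv2.DIST_HUBER,0,.01,.01).ravel(); print("edge yaw",np.arctan2(-L[0],L[1]) if L[1]>0 else np.arctan2(L[0],-L[1]))
cv2.imwrite("pics/w4c.png",cv2.resize(p[max(0,y-40):y+h+40,x-50:x+w+50,::-1],None,fx=4,fy=4,interpolation=cv2.INTER_NEAREST))
yaw=np.deg2rad(r[2] if r[2]<45 else r[2]-90)
go(ctrl,[*r[0],150],yaw)
E
```

```text
clock: 9.43
eef_pos: [547.1, -138.4, 155.1]
orientation: [0.66, 0.752, 0.0, 0.001]
contact_force: [0.2, -0.7, -0.3]
gripper_width: 0.998
gripper_force: 0.0
(266, 161, 34, 27) ((545.8501586914062, -99.41739654541016), (25.96723175048828, 20.719148635864258), 7.482726573944092)
top ((545.9419555664062, -99.17736053466797), (29.7753849029541, 22.53400421142578), 7.62761116027832) 68.36792604090707
edge yaw 0.17361793
edge yaw 0.0818543
tcp [ 547.7 -138.8  155.7] yaw 0.1297 clock 9.475 turn -0.0035 shift [39.5  3.5  5.6] tilt [ 0.0029 -0.0012]
```

View pics/w4c.png

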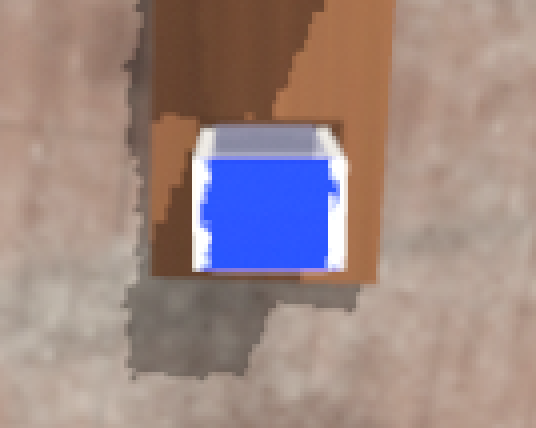

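```bash
python3 shift.py '[[20,1.7,0,-0.003,1],[19.5,1.8,0,0,1],[0,0,30,0,1],[0,0,0,0,1],[0,0,0,0,1]]'
python3 - <<'E'
from rig import ctrl, workorder, grab_frame, camera_params
from h import *
go(ctrl,[545.9,-99.3,33],.132)
E
```

```text
clock: 10.1
eef_pos: [544.8, -98.5, 124.4]
orientation: [0.659, 0.752, 0.0, 0.0]
contact_force: [-0.2, 0.8, 0.6]
gripper_width: 0.996
gripper_force: 0.0
tcp [544.8 -98.5 124.4] yaw 0.1325 clock 10.1 turn 0.0005 shift [-1.   0.9 91.4] tilt [ 0.0004 -0.0001]
```

```bash
python3 shift.py '[[-0.8,1,30,0,1],[0,0,30,0,1],[0,0,25,0,1],[0,0,6,0,1],[0,0,0,0,1]]'
python3 - <<'E'
from rig import ctrl, workorder, grab_frame, camera_params
from h import *
go(ctrl,[545.9,-99.3,33],.132)
E
python3 shift.py '[[0,0,0,0,0.5],[0,0,0,0,0.5],[0,0,0,0,0.4],[0,0,0,0,0.4],[0,0,0,0,0.3]]'
python3 shift.py '[[0,0,0,0,0],[0,0,0,0,0],[0,0,0,0,0],[0,0,0,0,0]]'
python3 - <<'E'
from rig import ctrl, workorder, grab_frame, camera_params
from h import *
go(ctrl,[545.9,-99.3,33],.132)
E
```

```text
clock: 10.72
eef_pos: [546.2, -99.9, 33.3]
orientation: [0.659, 0.752, 0.0, 0.0]
contact_force: [0.5, -0.2, 0.2]
gripper_width: 1.0
gripper_force: 0.0
tcp [546.2 -99.9  33.3] yaw 0.1318 clock 10.725 turn -0.0002 shift [ 0.6 -0.3  0.3] tilt [ 0.0007 -0.0003]
clock: 11.35
eef_pos: [545.7, -99.7, 32.7]
orientation: [0.659, 0.752, -0.0, 0.0]
contact_force: [0.1, -0.3, 0.6]
gripper_width: 0.473
gripper_force: 0.0
clock: 11.85
eef_pos: [546.2, -99.8, 32.8]
orientation: [0.659, 0.752, 0.0, 0.0]
contact_force: [2.7, 0.1, -1.0]
gripper_width: 0.343
gripper_force: 30.0
tcp [546.2 -99.8  32.8] yaw 0.1319 clock 11.85 turn -0.0001 shift [ 0.5 -0.3 -0.2] tilt [ 0.001  -0.0003]
```

Gripped at 30 mm. Lift.

```bash
python3 shift.py '[[0,0,-3,0,0],[0,0,-8,0,0],[0,0,-15,0,0],[0,0,-25,0,0],[0,0,-30,0,0]]'
python3 shift.py '[[0,0,-30,0,0],[0,0,-30,0,0],[0,0,-15,0,0],[0,0,0,0,0]]'
python3 - <<'E'
from rig import ctrl, workorder, grab_frame, camera_params
from h import *
print(ctrl.state()["gripper_width"],ctrl.state()["gripper_force"])
c=np.array([503.2,312.2]);go(ctrl,[*c,190],.1368)
grab(ctrl,"side","s5"); grab(ctrl,"wrist","w5")
cv2.imwrite("pics/w5c.png",cv2.resize(load("w5.npz")[0][100:330,130:430,::-1],None,fx=2,fy=2))
E
```

```text
clock: 12.48
eef_pos: [544.3, -99.4, 114.8]
orientation: [0.659, 0.752, -0.001, -0.001]
contact_force: [-0.3, -0.8, -1.9]
gripper_width: 0.342
gripper_force: 30.0
clock: 12.98
eef_pos: [545.9, -99.8, 189.8]
orientation: [0.659, 0.752, 0.0, 0.001]
contact_force: [-0.6, -0.1, -2.0]
gripper_width: 0.34
gripper_force: 30.0
0.3400628257452959 29.954834282398224
tcp [545.9 -99.8 189.8] yaw 0.132 clock 12.975 turn -0.0048 shift [414.   13.8  -0.6] tilt [ 0.0017 -0.0008]
```

View pics/w5c.png

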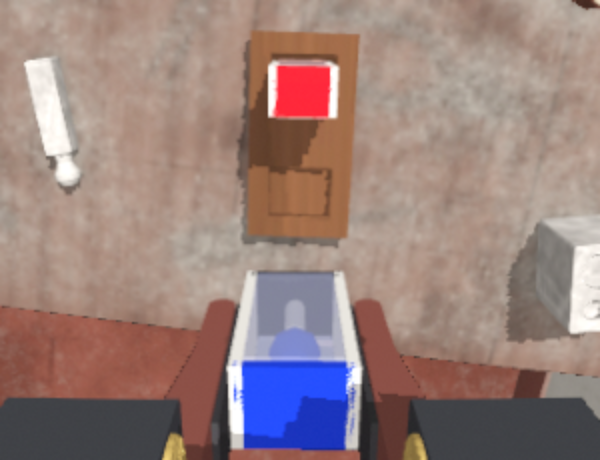

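```bash
python3 shift.py '[[20,0,0,0,0],[40,1.5,0,0,0],[45,1.5,0,0,0],[45,1.5,0,0,0],[45,1.5,0,0,0]]'
python3 shift.py '[[45,1.5,0,0,0],[45,1.5,0,0,0],[45,1.5,0,0,0],[44,1.5,0,-0.005,0],[25,1,0,0,0]]'
python3 shift.py '[[15,0.5,0,0,0],[0,0,0,0,0],[0,0,0,0,0],[0,0,0,0,0]]'
python3 - <<'E'
from rig import ctrl, workorder, grab_frame, camera_params
from h import *
c=np.array([503.2,312.7]);go(ctrl,[*c,68],.1368)
E
```

```text
clock: 13.7
eef_pos: [524.3, 96.9, 187.6]
orientation: [0.659, 0.752, -0.001, -0.001]
contact_force: [-0.3, 0.6, -0.6]
gripper_width: 0.341
gripper_force: 30.0
clock: 14.32
eef_pos: [503.6, 300.4, 187.4]
orientation: [0.656, 0.755, -0.001, -0.001]
contact_force: [-0.0, -0.1, -1.6]
gripper_width: 0.341
gripper_force: 30.0
clock: 14.82
eef_pos: [504.5, 311.5, 188.6]
orientation: [0.658, 0.753, -0.0, 0.0]
contact_force: [-0.3, -0.1, -1.0]
gripper_width: 0.34
gripper_force: 30.0
tcp [504.5 311.5 188.6] yaw 0.1358 clock 14.825 turn -0.001 shift [  1.4  -1.  120.6] tilt [-0.0003 -0.0004]
```

```bash
python3 shift.py '[[1,-1,20,0,0],[0,0,30,0,0],[0,0,25,0,0],[0,0,0,0,0]]'
python3 shift.py '[[0,0,20,0,0],[0,0,15,0,0],[0,0,8,0,0],[0,0,2,0,0],[0,0,0,0,0]]'
python3 shift.py '[[0,0,0,0,0],[0,0,0,0,0],[0,0,0,0,0]]'
python3 - <<'E'
from rig import ctrl, workorder, grab_frame, camera_params
from h import *
c=np.array([503.2,312.7]);go(ctrl,[*c,68],.1368)
grab(ctrl,"side","s6"); grab(ctrl,"scene","c6")
a=load("s6.npz")[0][220:370,260:410]; b=load("c6.npz")[0][130:250,120:270]
cv2.imwrite("pics/f6.png",np.hstack([cv2.resize(a,(400,400)),cv2.resize(b,(400,400))])[:,:,::-1])
G=np.array([[np.cos(.1368),-np.sin(.1368)],[np.sin(.1368),np.cos(.1368)]])
for f in ("s6.npz","c6.npz"):
    p,d,K,D,T=load(f)
    for n,lo,hi in (("lid",(110,150,60),(130,255,255)),("tab",(5,150,80),(22,255,255))):
        X=cloud(hsv(p,lo,hi),d,K,D,T); q=(X[:,:2]-c)@G; t=(abs(q)<70).all(1)&(X[:,2]>30)&(X[:,2]<115)
        if n=="tab": t&=(q[:,0]<-15)&(q[:,1]>33)
        print(f,n,t.sum(),np.percentile(np.c_[q,X[:,2]][t],[3,50,97],axis=0).round(1).tolist() if t.any() else "")
E
```

```text
clock: 15.32
eef_pos: [501.9, 311.9, 112.0]
orientation: [0.657, 0.753, -0.002, -0.001]
contact_force: [-1.0, 0.1, -0.1]
gripper_width: 0.342
gripper_force: 30.0
clock: 15.95
eef_pos: [503.5, 313.5, 68.9]
orientation: [0.657, 0.754, 0.0, 0.0]
contact_force: [0.2, -0.5, -0.1]
gripper_width: 0.34
gripper_force: 30.0
clock: 16.32
eef_pos: [503.3, 313.4, 68.8]
orientation: [0.657, 0.754, 0.0, 0.0]
contact_force: [0.3, 0.2, -2.1]
gripper_width: 0.342
gripper_force: 30.0
tcp [503.3 313.4  68.8] yaw 0.137 clock 16.325 turn 0.0002 shift [-0.7 -0.2  0.8] tilt [0.0002 0.0001]
s6.npz lid 87 [[-11.3, -7.7, 104.2], [-1.2, 3.4, 106.3], [10.1, 13.0, 108.1]]
s6.npz tab 75 [[-34.0, 40.5, 58.1], [-29.6, 54.8, 74.6], [-28.1, 64.9, 81.8]]
c6.npz lid 30 [[-10.4, -9.8, 101.2], [2.2, -2.6, 103.7], [9.0, 8.2, 105.5]]
c6.npz tab 179 [[-38.5, 34.0, 31.8], [-35.5, 46.3, 56.4], [-29.9, 60.4, 77.3]]
```

View pics/f6.png

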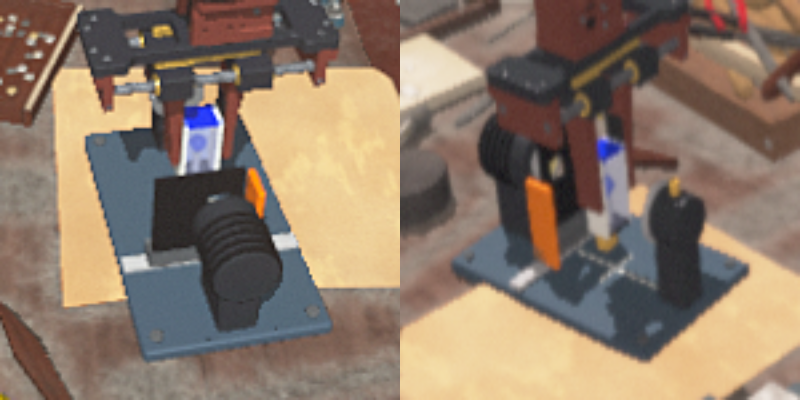

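The cell hangs upright over the cross between lamp and receiver, lid top at about 105 mm. The tab is still at the open position, 29 mm along. Handing in.

```bash
python3 -c "
from rig import ctrl, workorder, grab_frame, camera_params
print(workorder.close_job())"
```

```text
the job is handed in; nothing more can be done
None
```

I pushed the shutter until it caught open and handed the job in at about 16 s with the blue cell held by its frosted faces, upright and still, within about 2 mm of the measuring place by my measurements; no verdict was returned.

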